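# Run the positioning slide up to its red end stop

## Robot

A 6-joint arm with a two-finger parallel gripper is mounted at the origin on the work surface. World frame = base frame: x ahead of the robot, y to its left, z up, the work surface at z = 0. Lengths are in mm, angles in rad, forces in N, time in s.
With the tool pointing down it reaches from about 350 to 800 mm from the base axis. Payload 7.3 kg.
Tool frame: the origin (TCP) lies at the centre of the arm's flange, where the gripper is bolted on; the fingertips stand 173 mm ahead of it and the grasp point (between the pads) lies 155 mm ahead of it (bot.tcp_to_tips is the z of the fingertips in the tool frame, in mm); z points along the fingers, x is the direction in which the jaws open and shut, and the axes are right-handed (so a half turn about z gives the same grasp; the last joint's range is limited). The gripper opens to 85 mm and grips with 20 to 120 N. Pads are 22 mm wide; open, the fingers measure 114 mm over their backs; the gripper's body (76 mm by 85 mm) begins 54 mm behind the grasp point. The pads swing forward as they close: fully open they stand 13 mm farther back than shut.
Start: joints at [-1.299, 0.342, 1.524, -0, 1.275, -0.146], TCP at [213.038, -479.836, 404.722] pointing down, gripper open.
Joint ranges: [-2.53, 2.53], [-0.77, 2.02], [0.04, 2.7], [-1, 4.14], [0.28, 2.66], [-3.11, 3.11]. Speed limits (rad/s): [2.57, 2.57, 3.14, 3.14, 3.14, 3.14].

## Interface

Orientations are given as a unit quaternion [x, y, z, w].
In Python, from bench import sensors, snapshot, bot gives the robot as it stands.
- The arm moves only by the tool arm_command, never from a script. Its argument "rows" is a list of rows, each a list of 4 numbers: the shift along the tool's x, y, z in units of 300 mm (1.0 is 300 mm), then the turn about the tool's z in units of 90 degrees (1.0 is 90 degrees). A call has 1 to 8 rows; each row is the pose to reach, as a shift and turn from the pose commanded when the call began, along the tool's axes at that moment; what a row does not reach only later rows make up. A row lasts 1/10 s, in which the tool goes at most 50 mm and 8.59 degrees, less where a joint would pass 70% of its speed; a pose out of reach is approached as far as the arm can. A call with a number of a shift or a turn outside -1 to 1 is refused whole. A call with a gripper value outside its range is refused whole. "hand" is the opening, from 0 (shut) to 1 (fully open), set as the call begins (left out, the last holds). The fingers move at their own pace and stop on an object; "squeeze" is the grip in N (left out, the last holds). Time passes only in rows, so rows that repeat a pose let the fingers close. It gives the time, the measured TCP pose, the force and the opening at its end, in the units of the state.
- sensors.state(): the state, without advancing time (a new reading comes with each control period).
- snapshot(name): name is "side" or "top"; returns a dict with "color" (420x560x3 uint8, red, green, blue), "fx", "fy", "cx", "cy" (pixels), "extrinsics" (4x4, takes a point from camera to world coordinates). Camera axes: x right, y down, z forward; pixel columns grow to the right and rows downward; lengths in mm; the calibration is good to about 2 mm. A picture is of the moment at which its call begins. There is no depth.
- bot.close_job(): hands the job in, once; it reports no verdict.
The state is a dict: "time_s": time; "joint_positions": joint angles; "joint_velocities": joint speeds; "joint_torque": joint torques, N m; "position": TCP position; "eef_rot": TCP orientation; "contact_force": force on the tool from outside, world axes, zero at the start; "ft_torque": the same for the moment, N m; "grip_width": finger opening in mm.
Only numpy, scipy, OpenCV 4.12 (cv2) and the standard library are available. Lean on these libraries where they do the work, as an engineer would, in place of code of your own. Each camera call takes 0.05 s, during which the arm holds its last target. There are 200 camera calls.

## Task

Run the carriage of the positioning slide up against the red end stop: press down the yellow brake pad in the middle of the carriage with the fingertips to free the brake and, keeping it pressed, push the carriage along the rail until it rests against the red stop. Then let the pad spring back up so that the brake holds again. Do not drag the carriage while its brake is on, do not squeeze or ram it, and leave the other things on the bench where they are.

Things in the scene. Friction and masses are not known exactly. Their poses are not given: they have to be found in the camera images.
- rig: Positioning slide, screwed down: aluminium plate 120 mm (x) by 420 mm (y) by 16 mm with a steel-topped rail 30 mm wide along its y axis (rail top 36 mm above the bench) and a white scale strip on its -x edge. Origin at the centre of the plate's underside, on the bench; the carriage runs along the rig's y axis.
- pad_top (a point): Centre of the top face of the yellow brake pad in the middle of the black carriage, 56 mm above the bench when the pad is up. Pad 36 mm (across the rail) by 52 mm (along it), axes as the rig's. It lies between two shoulders that rise 10 mm above it; the space between them is 60 mm long and open at both sides, so a fingertip on the pad can push against a shoulder.
- carriage (a joint): Position of the carriage along the rig's y axis, m, 0 at mid-rail. Black, 64 mm wide, 100 mm long, centred under the pad; each end has a shoulder 20 mm long, 58 mm wide, 66 mm above the bench. A thin vane 136 mm long (top 62 mm above the bench) stands 49 mm to the +x side of its middle. With the brake free it slides with 1 to 2 N and stays where left.
- brake_pad (a joint): How far the pad is pressed down, m: 0 up (brake on), 0.005 fully down on its limit. It springs back by itself: 8 N starts it, 11 N holds it fully down. The brake lets go within the first 1 mm; with the pad up it holds the carriage against a push of 15 N or more.
- stop_red: Red end stop on the rail, at one or the other side of the carriage: block 64 mm (x) by 24 mm (y), 16 to 60 mm above the bench, a black fork light barrier on its +x side (top at 64 mm). Origin on the bench under the block's centre, axes as the rig's. It does not move. The carriage touches it when the pad's centre is 62 mm from the stop's centre.
- stop_grey: The like end stop in light grey, at the other side of the carriage; not the one wanted.
- relay: Loose bystander: light grey DIN-rail relay module, 78 x 22.5 x 66 mm high, origin under its centre.
- spare_sensor: Loose bystander: black U-shaped fork sensor, 30 x 24 x 38 mm high, origin under its centre.
- test_target: Loose bystander: upright brass cylinder, 36 mm across, 35 mm high, origin under its centre.
- screwdriver: Loose bystander: screwdriver 170 mm long lying on the bench, origin under its middle.
- multimeter: Loose bystander: yellow and black multimeter, 75 x 150 x 36 mm, origin under its centre.
- mug: Loose bystander: white mug, 80 mm across, 92 mm high, origin under its centre.

How it is judged:
By the outcome, as a careful person would: the job done as asked, in the order asked, and still so for the second after the job is handed in, with the robot touching nothing.
It also fails if it takes over 32 s, if anything falls off the work surface, if the arm or the gripper's body presses on something with over 40 N, if the wrist force passes 120 N, or if a joint passes its speed limit or range.

## Working session

There is one attempt and no reset: what is moved stays moved. The work goes in short steps, Python scripts to look and compute and a tool call to move; the robot and the scene stay as the last step left them, time stands still between calls to the robot, and variables do not carry over. Pictures are saved under pics/ and viewed, about 8 in all and at most 12, crops included, and the job is handed in when it is done.

Besides the shell and the picture viewer there is one more tool, called after "Emit:" by a JSON object that holds its "method" and its "body", one argument or row to a line. arm_command: Moves the arm, as the interface text tells. Shifts and turns lie within -1 to 1; 1 stands for 300 mm of shift or 90 degrees of turn. Its arguments: {"type":"object","properties":{"rows":{"type":"array","items":{"type":"array","items":{"type":"number"}}},"hand":{"type":"number"},"squeeze":{"type":"number"}},"required":["rows"]}

```bash
mkdir -p pics; python3 - <<'E'
from bench import sensors, snapshot, bot
import cv2,numpy as np,pickle
s=sensors.state();print({k:np.round(v,3).tolist() for k,v in s.items()})
for n in("top","side"):
    d=snapshot(n);pickle.dump(d,open(n+".pkl","wb"));cv2.imwrite(f"pics/{n}0.png",d["color"][:,:,::-1])
    print(n,d["fx"],d["fy"],d["cx"],d["cy"],np.round(d["extrinsics"],3).tolist())
E
```

```text
{'time_s': 0.0, 'joint_positions': [-1.299, 0.343, 1.525, 0.0, 1.275, -0.146], 'joint_velocities': [-0.002, 0.001, -0.002, 0.002, -0.001, 0.0], 'joint_torque': [-0.002, -43.369, -24.602, -0.0, 0.008, -0.0], 'position': [213.004, -479.69, 404.023], 'eef_rot': [0.838, -0.545, -0.001, -0.001], 'contact_force': [-0.15, 0.681, -0.406], 'ft_torque': [-0.012, 0.04, -0.025], 'grip_width': 85.392}
top 516.1824766330296 516.1824766330296 281.52407720876846 205.7672588674749 [[-0.011, -0.993, 0.12, 378.466], [-1.0, 0.013, 0.017, 20.516], [-0.018, -0.12, -0.993, 1424.475], [0.0, 0.0, 0.0, 1.0]]
side 384.1396305947015 384.1396305947015 278.7209370115557 211.49865516213123 [[0.975, -0.138, 0.176, 385.989], [-0.224, -0.566, 0.793, -683.683], [-0.01, -0.813, -0.583, 586.405], [0.0, 0.0, 0.0, 1.0]]
```

View pics/top0.png

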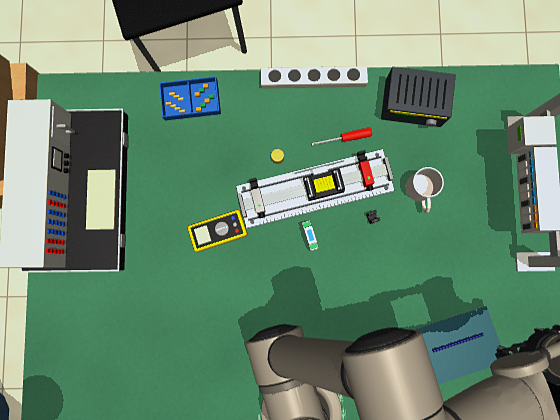

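View pics/side0.png

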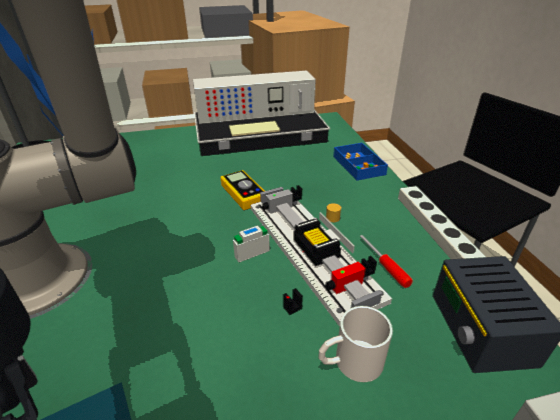

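The top view shows the yellow pad at about (324,184), the red stop at (367,174) and the grey stop at (257,200). The rail is tilted about 13° in the image. The side view agrees, with the pad at (317,238) and the red stop at (348,276), and the mug is beyond the red end.

```bash
cat >m.py <<'E'
import cv2,numpy as np,pickle
def ray(d,u,v,z):
    E=np.array(d["extrinsics"]);r=E[:3,:3]@[(u-d["cx"])/d["fx"],(v-d["cy"])/d["fy"],1];o=E[:3,3]
    return (o+r*(z-o[2])/r[2])[:2]
def mask(d,col,roi):
    h=cv2.cvtColor(d["color"],cv2.COLOR_RGB2HSV)
    if col=="y": m=cv2.inRange(h,(22,120,90),(35,255,255))
    else: m=cv2.inRange(h,(0,150,60),(6,255,255))|cv2.inRange(h,(174,150,60),(180,255,255))
    k=np.zeros_like(m);x0,y0,x1,y1=roi;k[y0:y1,x0:x1]=m[y0:y1,x0:x1];return k
def blob(d,col,roi,z):
    k=mask(d,col,roi);c=max(cv2.findContours(cv2.morphologyEx(k,cv2.MORPH_CLOSE,np.ones((5,5))),0,2)[0],key=cv2.contourArea)
    w=np.array([ray(d,*p,z) for p in c[:,0].astype(float)],np.float32)
    return cv2.minAreaRect(w)
E
python3 - <<'E'
from m import *
for n,ry,rr in(("top",(300,165,350,205),(352,150,385,195)),("side",(290,220,345,258),(325,258,368,300))):
    d=pickle.load(open(n+".pkl","rb"))
    print(n,"pad",blob(d,"y",ry,56),"red",blob(d,"r",rr,60))
d=pickle.load(open("top.pkl","rb"))
# rig outline: bright non-green area
h=cv2.cvtColor(d["color"],cv2.COLOR_RGB2HSV);m=cv2.inRange(h,(0,0,140),(180,60,255));k=np.zeros_like(m);k[148:232,234:398]=m[148:232,234:398]
p=np.argwhere(k)[:,::-1].astype(float);w=np.array([ray(d,*q,16) for q in p],np.float32);print("rig",cv2.minAreaRect(w))
for n,roi in(("top",(225,140,400,240)),("side",(240,190,400,330))):
    d=pickle.load(open(n+".pkl","rb"));x0,y0,x1,y1=roi
    c=d["color"][y0:y1,x0:x1,::-1];s=780/(x1-x0) if n=="top" else 590/(y1-y0);cv2.imwrite(f"pics/{n}c.png",cv2.resize(c,None,fx=s,fy=s))
E
```

```text
top pad ((602.2241821289062, -69.98809814453125), (36.125022888183594, 51.43866729736328), 13.385520935058594) red ((628.8256225585938, -182.38876342773438), (66.79533386230469, 29.599201202392578), 13.648038864135742)
side pad ((603.1401977539062, -69.53247833251953), (38.990455627441406, 49.562923431396484), 12.202412605285645) red ((624.5482177734375, -204.0406036376953), (87.37906646728516, 52.050071716308594), 15.084391593933105)
rig ((568.5151977539062, -41.95182800292969), (174.6793670654297, 455.7550354003906), 13.419233322143555)
```

View pics/topc.png

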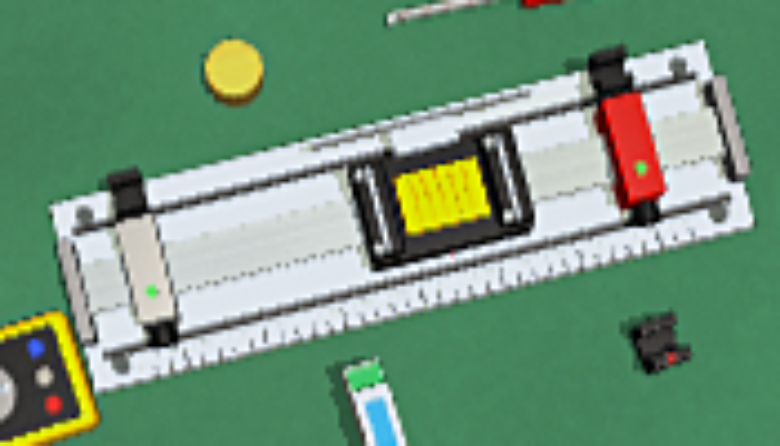

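Emit:
{"method": "arm_command", "body": {
  "rows": [
    [-0.03,-0.07,0,0],
    [-0.09,-0.21,0,0],
    [-0.15,-0.36,0,0],
    [-0.21,-0.51,0,0],
    [-0.27,-0.66,0,0],
    [-0.33,-0.8,0,0],
    [-0.36,-0.87,0,0],
    [-0.36,-0.87,0,0]
  ],
  "hand": 0,
  "squeeze": 20
}}

```text
time_s: 0.9
position: [409.3, -273.0, 404.4]
eef_rot: [0.84, -0.543, -0.0, -0.0]
contact_force: [-0.2, -0.3, -0.2]
grip_width: -0.1
```

```bash
cat >>m.py <<'E'
from scipy.spatial.transform import Rotation as R
def to(p,ang):
    from bench import sensors,bot
    s=sensors.state();r=R.from_quat(s["eef_rot"]);P=np.array(s["position"]);d=r.inv().apply(np.array(p)-P)/300
    x=r.as_matrix()[:,0];a=np.degrees(np.arctan2(x[1],x[0]))
    print("t",round(s["time_s"],2),"pos",P.round(1),"rot x",a.round(2),"z",r.as_matrix()[:,2].round(3),"F",np.round(s["contact_force"],1),"w",s["grip_width"],"tips",bot.tcp_to_tips)
    print("move",d.round(3),"turn",round((a-ang)/90,3))
E
python3 -c "
from m import *
to([602.6,-69.8,173+56+40],-76.6)"
```

```text
t 0.9 pos [ 409.3 -273.   404.4] rot x -65.82 z [-0.     0.001 -1.   ] F [-0.2 -0.3 -0.2] w -0.08041488932894311 tips 173.4
move [-0.354 -0.865  0.452] turn 0.12
```

Emit:
{"method": "arm_command", "body": {
  "rows": [
    [-0.03,-0.07,0,0.02],
    [-0.09,-0.21,0.03,0.06],
    [-0.15,-0.36,0.09,0.1],
    [-0.21,-0.51,0.15,0.12],
    [-0.27,-0.65,0.21,0.12],
    [-0.32,-0.78,0.27,0.12],
    [-0.354,-0.865,0.32,0.12],
    [-0.354,-0.865,0.35,0.12]
  ]
}}

```text
time_s: 1.7
position: [603.1, -71.3, 297.5]
eef_rot: [0.784, -0.62, -0.001, 0.0]
contact_force: [0.2, -1.4, -0.4]
grip_width: 0.1
```

```bash
python3 -c "
from m import *
to([602.6,-69.8,173.4+56+5],-76.6)
from bench import snapshot
for n,(x0,y0,x1,y1) in (('side',(240,120,400,320)),):
  d=snapshot(n); c=d['color'][y0:y1,x0:x1,::-1]; cv2.imwrite('pics/s1.png',cv2.resize(c,None,fx=3,fy=3))"
```

```text
t 1.7 pos [603.1 -71.3 297.5] rot x -76.7 z [-0.002  0.001 -1.   ] F [ 0.2 -1.4 -0.4] w 0.12205662267815909 tips 173.4
move [-0.005  0.     0.21 ] turn -0.001
```

View pics/s1.png

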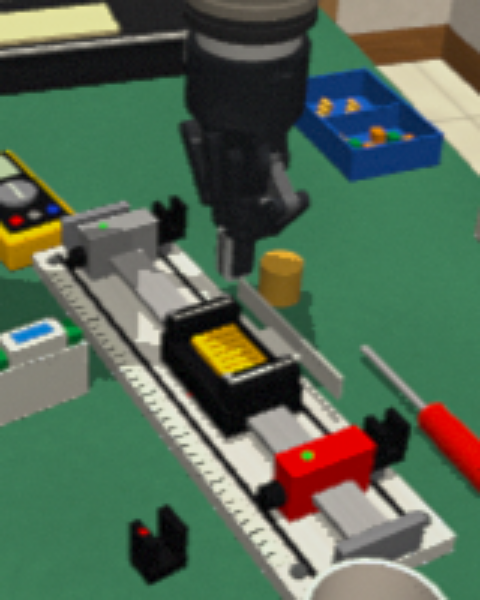

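The closed fingers hang above the pad at about (235,275) in the crop. The lane between the shoulders is clear. I'll descend to just above the pad.

Emit:
{"method": "arm_command", "body": {
  "rows": [
    [-0.005,0,0.05,0],
    [-0.005,0,0.12,0],
    [-0.005,0,0.18,0],
    [-0.005,0,0.2,0],
    [-0.005,0,0.2,0]
  ]
}}

```text
time_s: 2.25
position: [600.9, -72.8, 239.3]
eef_rot: [0.783, -0.622, -0.001, 0.0]
contact_force: [0.7, -0.1, -1.1]
grip_width: -0.1
```

```bash
python3 -c "
from m import *
to([602.6,-69.8,173.4+56-3.5],-76.6)
from bench import snapshot
for n,(x0,y0,x1,y1) in (('side',(260,180,380,300)),):
  d=snapshot(n); c=d['color'][y0:y1,x0:x1,::-1]; cv2.imwrite('pics/s2.png',cv2.resize(c,None,fx=5,fy=5))"
```

```text
t 2.25 pos [600.9 -72.8 239.3] rot x -76.95 z [-0.002  0.    -1.   ] F [ 0.7 -0.1 -1.1] w -0.09757777504156051 tips 173.4
move [-0.008 -0.008  0.045] turn -0.004
```

View pics/s2.png

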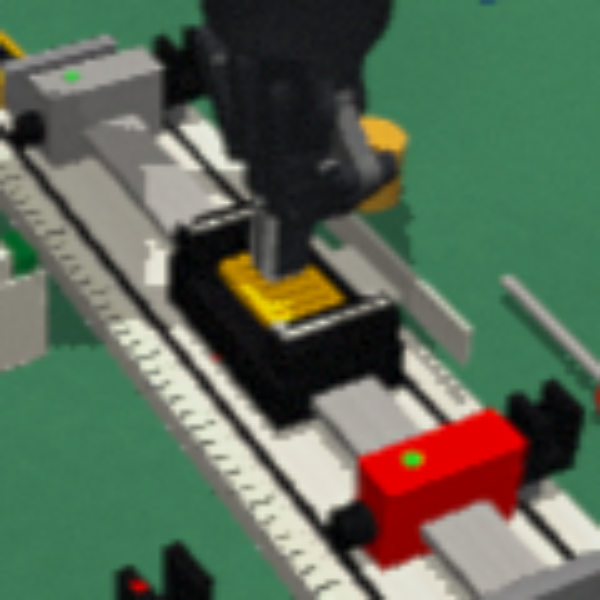

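The fingertips are about 10 mm above the pad, centred between the shoulders (crop 280,275). Now I'll press gently.

Emit:
{"method": "arm_command", "body": {
  "rows": [
    [-0.006,-0.006,0.01,0],
    [-0.006,-0.006,0.018,0],
    [-0.006,-0.006,0.025,0],
    [-0.006,-0.006,0.025,0]
  ]
}}

```text
time_s: 2.7
position: [602.8, -69.1, 232.1]
eef_rot: [0.783, -0.621, -0.0, 0.0]
contact_force: [0.1, -0.2, 0.3]
grip_width: 0.0
```

Emit:
{"method": "arm_command", "body": {
  "rows": [
    [0,0,0.004,0],
    [0,0,0.008,0],
    [0,0,0.01,0],
    [0,0,0.01,0]
  ]
}}

```text
time_s: 3.1
position: [602.9, -69.2, 229.4]
eef_rot: [0.783, -0.622, 0.0, -0.0]
contact_force: [-0.7, -0.1, 2.3]
grip_width: -0.2
```

Emit:
{"method": "arm_command", "body": {
  "rows": [
    [0,0,0.005,0],
    [0,0,0.01,0],
    [0,0,0.013,0],
    [0,0,0.013,0]
  ]
}}

```text
time_s: 3.5
position: [602.9, -69.3, 226.2]
eef_rot: [0.783, -0.622, 0.0, -0.0]
contact_force: [-3.7, 0.5, 9.4]
grip_width: 0.2
```

Emit:
{"method": "arm_command", "body": {
  "rows": [
    [0,0,0.003,0],
    [0.005,0,0.004,0],
    [0.01,0,0.004,0],
    [0.02,0,0.004,0],
    [0.03,0,0.004,0],
    [0.04,0,0.004,0],
    [0.05,0,0.004,0],
    [0.05,0,0.004,0]
  ]
}}

```text
time_s: 4.3
position: [606.4, -84.4, 225.3]
eef_rot: [0.783, -0.622, 0.001, -0.0]
contact_force: [-2.8, -1.7, 8.9]
grip_width: 0.1
```

```bash
python3 -c "
from m import *
to([602.6,-69.8,173.4+56-3.5],-76.6)
from bench import snapshot
for n,(x0,y0,x1,y1) in (('side',(260,180,380,300)),):
  d=snapshot(n); c=d['color'][y0:y1,x0:x1,::-1]; cv2.imwrite('pics/s3.png',cv2.resize(c,None,fx=5,fy=5))"
```

```text
t 4.3 pos [606.4 -84.4 225.3] rot x -76.87 z [ 0.001 -0.001 -1.   ] F [-2.8 -1.7  8.9] w 0.09997208755637679 tips 173.4
move [-0.05   0.001 -0.002] turn -0.003
```

View pics/s3.png

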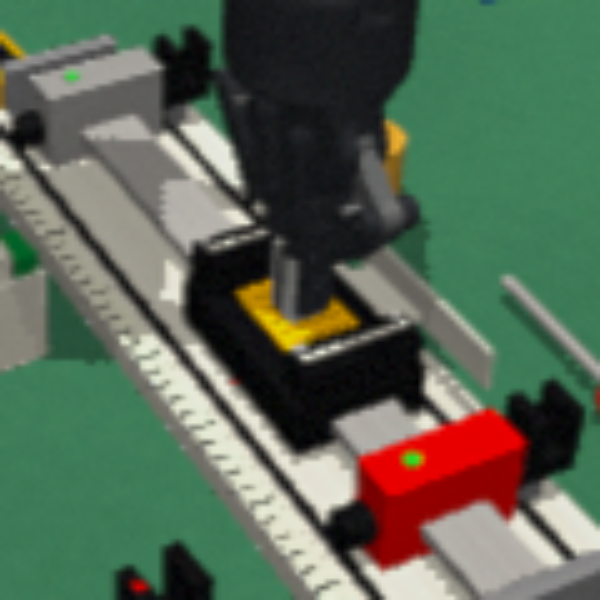

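The carriage has moved about 12–15 mm with the fingertip, so the brake is free. The pad and fingertip are at (300,315) and the gap to the red stop is still open. I'll carry on and slow down near the stop.

Emit:
{"method": "arm_command", "body": {
  "rows": [
    [0.01,0,0.001,0],
    [0.022,0,0.001,0],
    [0.034,0,0.001,0],
    [0.046,0,0.001,0],
    [0.058,0,0.001,0],
    [0.07,0,0.001,0],
    [0.08,0,0.001,0],
    [0.08,0,0.001,0]
  ]
}}

```text
time_s: 5.15
position: [611.9, -107.8, 225.1]
eef_rot: [0.783, -0.622, 0.001, -0.0]
contact_force: [-2.6, -1.5, 9.5]
grip_width: -0.2
```

```bash
python3 -c "
from m import *
to([602.6,-69.8,173.4+56-3.5],-76.6)
from bench import snapshot
for n,(x0,y0,x1,y1) in (('side',(260,180,380,300)),):
  d=snapshot(n); c=d['color'][y0:y1,x0:x1,::-1]; cv2.imwrite('pics/s4.png',cv2.resize(c,None,fx=5,fy=5))"
```

```text
t 5.15 pos [ 611.9 -107.8  225.1] rot x -76.87 z [ 0.002 -0.001 -1.   ] F [-2.6 -1.5  9.5] w -0.24855447863184044 tips 173.4
move [-0.131  0.002 -0.003] turn -0.003
```

View pics/s4.png

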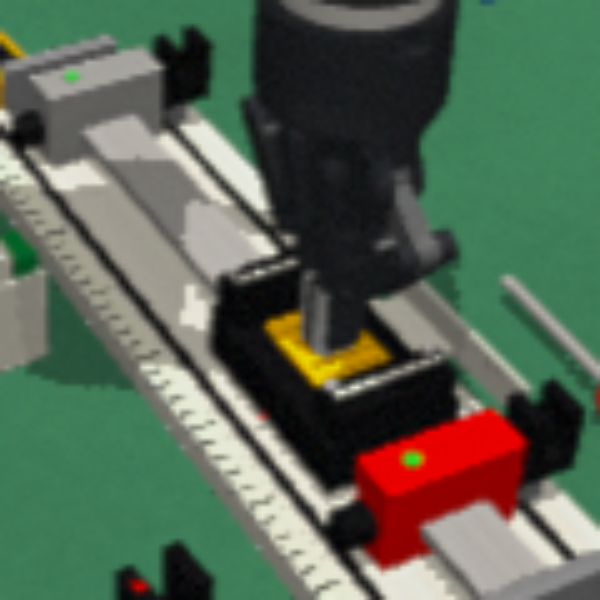

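The carriage is still riding with the fingertip and about 16 mm remain. I'll approach slowly.

Emit:
{"method": "arm_command", "body": {
  "rows": [
    [0.007,0,0.001,0],
    [0.014,0,0.001,0],
    [0.02,0,0.001,0],
    [0.025,0,0.001,0],
    [0.03,0,0.001,0],
    [0.035,0,0.001,0],
    [0.038,0,0.001,0],
    [0.041,0,0.001,0]
  ]
}}

```text
time_s: 6.0
position: [614.7, -119.3, 224.9]
eef_rot: [0.783, -0.622, 0.001, -0.0]
contact_force: [-1.9, -0.1, 9.8]
grip_width: 0.1
```

Emit:
{"method": "arm_command", "body": {
  "rows": [
    [0.003,0,0,0],
    [0.005,0,0,0],
    [0.007,0,0,0],
    [0.009,0,0,0],
    [0.01,0,0,0]
  ]
}}

```text
time_s: 6.5
position: [615.4, -122.3, 224.9]
eef_rot: [0.783, -0.622, 0.001, -0.0]
contact_force: [-2.5, 0.4, 9.8]
grip_width: -0.2
```

Emit:
{"method": "arm_command", "body": {
  "rows": [
    [0.003,0,0,0],
    [0.005,0,0,0],
    [0.007,0,0,0],
    [0.009,0,0,0],
    [0.01,0,0,0]
  ]
}}

```text
time_s: 7.0
position: [616.0, -124.9, 224.8]
eef_rot: [0.783, -0.622, 0.0, -0.0]
contact_force: [-2.4, 2.5, 9.8]
grip_width: 0.0
```

Emit:
{"method": "arm_command", "body": {
  "rows": [
    [0.003,0,0,0],
    [0.005,0,0,0],
    [0.007,0,0,0],
    [0.009,0,0,0],
    [0.01,0,0,0]
  ]
}}

```text
time_s: 7.5
position: [616.6, -126.6, 224.6]
eef_rot: [0.783, -0.622, -0.001, -0.001]
contact_force: [-1.4, 8.5, 9.8]
grip_width: 0.2
```

```bash
python3 -c "
from m import *
to([602.6,-69.8,173.4+56-3.5],-76.6)
from bench import snapshot
for n,(x0,y0,x1,y1) in (('side',(280,190,380,290)),):
  d=snapshot(n); c=d['color'][y0:y1,x0:x1,::-1]; cv2.imwrite('pics/s5.png',cv2.resize(c,None,fx=6,fy=6))"
```

```text
t 7.5 pos [ 616.6 -126.6  224.6] rot x -76.86 z [ 0.     0.002 -1.   ] F [-1.4  8.5  9.8] w 0.17400480923363962 tips 173.4
move [-0.195  0.002 -0.004] turn -0.003
```

View pics/s5.png

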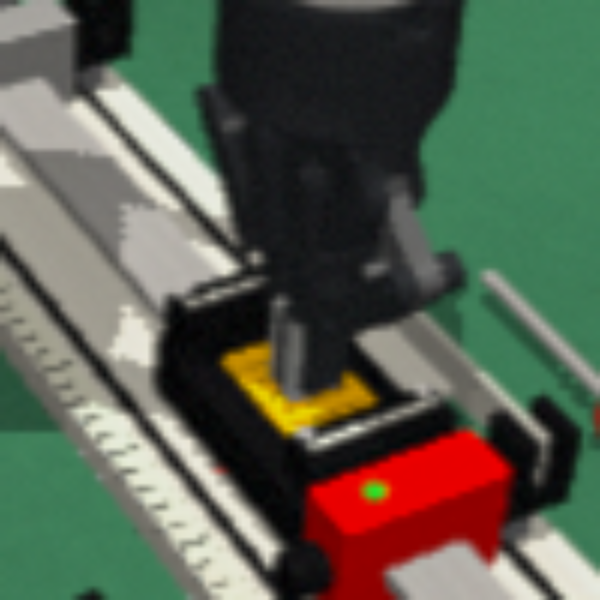

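The lateral force has risen to 8.5 N and the carriage's shoulder meets the red block (crop 380,460), so it is seated. I'll lift straight up so the small push stays toward the stop until the brake takes hold.

Emit:
{"method": "arm_command", "body": {
  "rows": [
    [0,0,-0.004,0],
    [0,0,-0.009,0],
    [0,0,-0.014,0],
    [0,0,-0.02,0],
    [0,0,-0.03,0],
    [0,0,-0.06,0],
    [0,0,-0.12,0],
    [0,0,-0.2,0]
  ]
}}

```text
time_s: 8.35
position: [616.3, -128.2, 283.3]
eef_rot: [0.783, -0.622, -0.001, 0.001]
contact_force: [0.9, -0.2, 0.7]
grip_width: -0.2
```

Emit:
{"method": "arm_command", "body": {
  "rows": [
    [0,0,-0.1,0],
    [-0.1,0.1,-0.22,0],
    [-0.2,0.25,-0.32,0],
    [-0.3,0.4,-0.35,0],
    [-0.4,0.5,-0.35,0],
    [-0.45,0.6,-0.35,0],
    [-0.45,0.6,-0.35,0]
  ]
}}

```text
time_s: 9.05
position: [405.7, -35.6, 388.6]
eef_rot: [0.784, -0.621, -0.002, 0.001]
contact_force: [0.5, -1.2, 0.4]
grip_width: -0.1
```

```bash
python3 -c "
from m import *
from bench import snapshot
to([602.6,-69.8,400],-76.6)
d=snapshot('top');o=pickle.load(open('top.pkl','rb'))
print('red0',blob(o,'r',(352,150,385,195),60))
print('pad',blob(d,'y',(310,155,365,205),56),'red',blob(d,'r',(352,150,385,195),60))
s=snapshot('side');print('side pad',blob(s,'y',(290,225,350,275),56))
ims=[x['color'][y0:y1,x0:x1,::-1] for x,(x0,y0,x1,y1) in ((d,(170,110,450,270)),(s,(200,160,480,380)))]
cv2.imwrite('pics/f.png',cv2.resize(np.vstack(ims),None,fx=1.55,fy=1.55))"
```

```text
t 9.05 pos [405.7 -35.6 388.6] rot x -76.81 z [-0.004  0.001 -1.   ] F [ 0.5 -1.2  0.4] w -0.07717894714617199 tips 173.4
move [ 0.261 -0.613 -0.04 ] turn -0.002
red0 ((628.8256225585938, -182.38876342773438), (66.79533386230469, 29.599201202392578), 13.648038864135742)
pad ((615.8019409179688, -125.6154556274414), (36.80034255981445, 51.33552932739258), 13.402665138244629) red ((629.417724609375, -185.3570556640625), (67.81057739257812, 25.012250900268555), 10.924427032470703)
side pad ((616.3060913085938, -125.91700744628906), (39.52596664428711, 49.47311782836914), 12.523873329162598)
```

View pics/f.png

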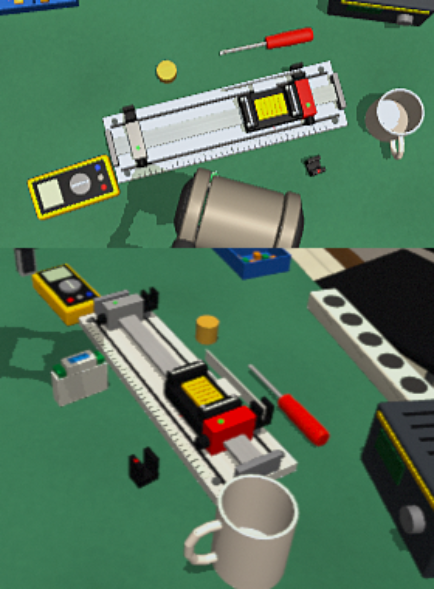

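The last picture shows the carriage against the red stop, the pad up and the other things where they were. Measured pad-to-stop distance is 61.3 mm against the nominal 62 mm.

```bash
python3 -c "
from bench import bot
print(bot.close_job())"
```

```text
the job is handed in; nothing more can be done
None
```

The carriage is up against the red stop with its brake on again, and the job is handed in at about 9 s of the 32 s allowed.

- **What I did:** I pressed the pad down about 4–5 mm with closed fingertips (about 10 N). The carriage rode along with the fingertip, gripped by friction on the pad; the fingertip never had to push against a shoulder. Its travel was about 58 mm. It reached the stop slowly, where the sideways force rose to 8.5 N. I then lifted straight up, so the pad sprang back with the carriage still pressed toward the stop.
- **Last checks:** The pad-to-stop distance measured 61.3 mm in the top view against 62 mm nominal, which agrees within the 2 mm calibration. The two cameras agree on the pad position within about 1 mm. Both views show the carriage touching the stop. In the final pictures the other things look to be where they were; the arm hides the relay in the top view, so there I have only the side view. Force readings with the arm clear were near zero.
- **What was less sure:** The stop's outline measured 10.9° in the last picture against 13.6° before, because part of it is now hidden by the carriage. I judged that the pad is up, and so that the brake is on, from the pictures and the full lift-off. I did not test it by pushing.

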